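# Load the guarded hand press and hold its lever down

## Task

Push the board carrier of the small hand press fully home by the outside of its blue plate. Then reach down through the window of the yellow guard with your fingertips and press the red lever pad firmly all the way down, without ramming it; finish while holding it down. Leave the lever alone until the carrier is home, do not touch the guard at all, do not grip anything or reach behind the blue plate, and do not disturb the weight and the loupe that stand beside the rail.

Things in the scene. Friction and masses are not known exactly. Their poses are not given: they have to be found in the camera images.
- guard: Yellow safety guard of the press, fixed: level top frame 140 (x) x 170 mm, 4 mm thick, upper side 108 mm above the worktop, window 70 (x) x 100 mm (y) in its middle; posts and clear walls below (front wall ends 50 mm above the worktop). Origin: on the worktop below the window's middle. x points into the press, away from the carrier side, z up; the whole press is turned with it about z.
- window (a point): Middle of the guard window, level with the frame's upper side (108 mm above the worktop).
- lever_pad (a point): Middle of the top of the red lever pad, 36 mm (x) by 44 mm (y), seen through the window; with the lever up it is 24 mm below the guard's upper side and 4 mm from the window's middle (towards -x).
- paddle: The steel lever arm with its red pad (the part that is pressed). Origin on the hinge, 59 mm behind the pad's middle (guard +x) and 78 mm above the worktop.
- lever (a joint): Turn of the lever in rad: 0 up (it springs back there), 0.25 fully down against its stop, when the pad has sunk about 15 mm. The spring needs about 5 N at the pad to start and 9 N fully down.
- carrier (a joint): Travel of the board carrier in m along the guard's x axis: 0 fully out, 0.07 fully home against its stop; it stays where it is left (friction about 3 N). It runs on a fixed rail 50 mm wide, rising 18 mm above the worktop, that reaches 205 mm out from below the window's middle.
- push_face (a point): Middle of the width of the outer (robot-side) face of the blue push plate of the carrier, 60 mm above the worktop. The upright plate is 70 mm wide (guard y), from 20 to 80 mm above the worktop, 6 mm thick, and moves along the guard's x axis; at home this face is 120 mm in front of the window's middle, 50 mm in front of the guard frame.
- plate_back: The dark back sheet and ribs behind the blue plate, on the side towards the guard; not to be touched. Its origin is on the worktop, 111 mm farther in (guard x) than the back sheet; the ribs reach 18 mm in from the sheet.
- gauge_weight: Loose brass-coloured calibration weight, 26 mm across, 38 mm high, standing beside the carrier's rail. Origin at the centre of its underside.
- loupe: Loose black loupe, 37 mm across, 40 mm high, standing on the other side of the rail. Origin at the centre of its underside.

How it is judged (in metres and radians):
On the way, in this order (a step that is already met when the one before it is completed fails the run):
1. the carrier is pushed fully home (value of joint carrier above 0.066 m), for 0.2 s.
2. the lever pad is pressed down by the fingers with the carrier home (value of joint carrier above 0.066 m and value of joint lever above 0.2 rad and contact force between the fingers and paddle above 2 N), for 0.3 s.
At the end, for the whole second after the job is handed in: The carrier is within 4 mm of its home stop (joint above 0.066 m) and the fingers hold the lever pad down: lever beyond 0.2 rad of 0.25, pressed with more than 2 N (all of step 2); the arm keeps its last pose, push and grip.
It fails at once if the guard is touched (over 1 N) (contact force between guard and anything else above 1 N).
It fails at once if the lever is pressed while the carrier is not home (value of joint lever above 0.06 rad and value of joint carrier below 0.064 m).
It fails at once if the lever is rammed (over 60 N) (contact force between the fingers and paddle above 60 N).
It fails at once if the plate is gripped or touched from behind (over 1 N) (contact force between the fingers and plate_back above 1 N).
It fails at once if the weight or the loupe is moved over 15 mm or lifted (distance of any of gauge_weight, loupe from where it was at the start of the episode above 0.015 m).
It also fails if it takes over 40 s, if anything falls off the work surface, if the arm or the gripper's body presses on something with over 40 N, if the wrist force passes 120 N, or if a joint passes its speed limit or range.

## Robot

A 6-joint arm with a two-finger parallel gripper is mounted at the origin on a cart in front of the work surface, level with it; the furniture and walls round the work are solid. World frame = base frame: x ahead of the robot, y to its left, z up, the work surface at z = 0. Lengths are in mm, angles in rad, forces in N, time in s.
With the tool pointing down it reaches from about 275 to 825 mm from the base axis. Payload 5.2 kg.
Tool frame: the origin (TCP) lies at the very end of the fingers, on their centre line; the grasp point (between the pads) lies 19 mm behind it; z points along the fingers, y is the direction in which the jaws open and shut (so a half turn about z gives the same grasp; the last joint's range is limited). The gripper opens to 93 mm and grips with 3 to 60 N. Pads are 15 mm wide; open, the fingers measure 128 mm over their backs; the gripper's body (75 mm by 188 mm) begins 65 mm behind the grasp point.
Start: joints at [-1.422, 0.259, 1.535, -0, 1.348, -0.203], TCP at [189.544, -516.312, 218.653] pointing down, gripper open.
Joint ranges: [-3.14, 3.14], [-0.91, 2.08], [0.19, 2.58], [-1.22, 4.36], [0.22, 2.71], [-3.12, 3.12]. Speed limits (rad/s): [2.57, 2.57, 3.14, 3.14, 3.14, 3.14].

## Interface

Orientations are given as [roll, pitch, yaw] about the fixed x, y, z axes, in that order (R = Rz(yaw) Ry(pitch) Rx(roll)).
In Python, from bench import robot gives the robot as it stands. The module is installed in compiled form; this text tells all that it offers. Calls block until the motion is done:
- robot.move_ptp(position, orientation): joint-space move of the TCP to a pose.
- robot.move_linear(position, ori=None, speed=150, f_stop=None): straight line of the TCP; ori=None keeps the orientation; speed is the mean speed in mm/s. With f_stop (N) it stops when the force on the tool has changed by that much, and returns True; else False.
- robot.move_j(angles): joint-space move.
- robot.move_gripper(opening): opening from 0.0 (shut) to 1.0 (fully open); the grip force is fixed at half the most; returns when the fingers have stopped.
- robot.sleep(seconds).
- robot.inverse_kinematics(position, orientation): joint angles nearest the present ones, or None.
- robot.get_image(name): name is "side" or "top" or "wrist"; returns a dict with "img" (480x640x3 uint8, blue, green, red), "fovy" (degrees; the focal length in pixels is half the picture's height over the tangent of half this angle, whatever the lens; pixels are square), "cx", "cy" (the principal point, pixels), "eye" and "orientation" of the camera in the world. Camera axes: x right, y down, z forward; pixel columns grow to the right and rows downward; lengths in mm; the calibration is good to about 2 mm. The wrist camera is an equidistant fisheye: a pixel r from the principal point sees the ray r / f radians off the axis. A picture is of the moment at which its call begins. There is no depth.
A pose or a line that the arm cannot do raises robot.MotionError and nothing moves.
- robot.hand_in(): hands the job in, once; it reports no verdict.
Readings, each from a call of its own:
- robot.current_t(): time.
- robot.current_qpos(): joint angles.
- robot.current_joint_vel(): joint speeds.
- robot.current_joint_efforts(): joint torques, N m.
- robot.current_tcp_pos(): TCP position.
- robot.current_eef_rot(): TCP orientation.
- robot.current_contact_force(): force on the tool from outside, world axes, zero at the start.
- robot.current_ft_torque(): the same for the moment, N m.
- robot.current_gripper_width(): opening from 0.0 (shut) to 1.0 (fully open).
Only numpy, scipy, OpenCV 4.12 (cv2) and the standard library are available. Lean on these libraries where they do the work, as an engineer would, in place of code of your own. Each camera call takes 0.05 s, during which the arm holds its last target. There are 200 camera calls.

## Working session

There is one attempt and no reset: what is moved stays moved. The work goes in short steps, each a Python script; the robot and the scene stay as the last script left them, time stands still between calls to the robot, and variables do not carry over. Pictures are saved under pics/ and viewed, on a budget of 10 in all, crops included, one or two more only if the job needs it, and the job is handed in when it is done.

```bash
mkdir -p pics
python3 - <<'E'
from bench import robot
import cv2
for n in ("top","side"):
    d=robot.get_image(n); cv2.imwrite(f"pics/{n}0.png",d["img"])
    print(n,d["fovy"],d["cx"],d["cy"],d["eye"],d["orientation"])
print(robot.current_t(),robot.current_eef_rot())
E
```

```text
top 51.90614590108964 322.3691553435031 229.1126024975057 [399.84831397 337.88833056 925.8178781 ] [-3.02220961 -0.01607835 -1.54246272]
side 43.741936134682504 323.1756527661499 235.76287660385597 [326.72265382 974.8127032  623.37285119] [-2.21949022 -0.02095708 -2.84768311]
0.1 [-3.14005860e+00 -3.14267491e-04  3.51779907e-01]
```

View pics/top0.png

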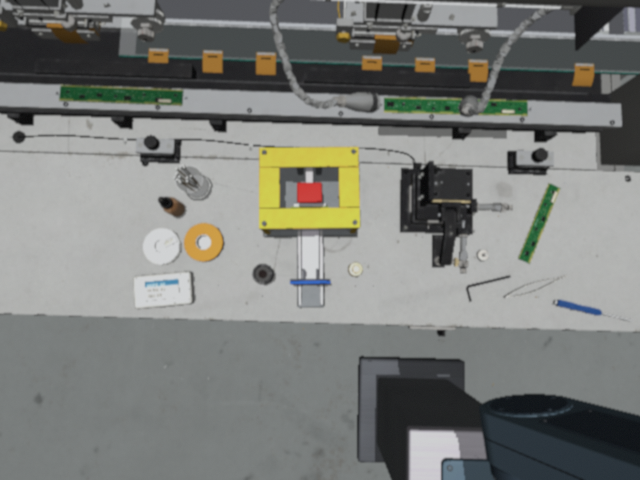

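View pics/side0.png

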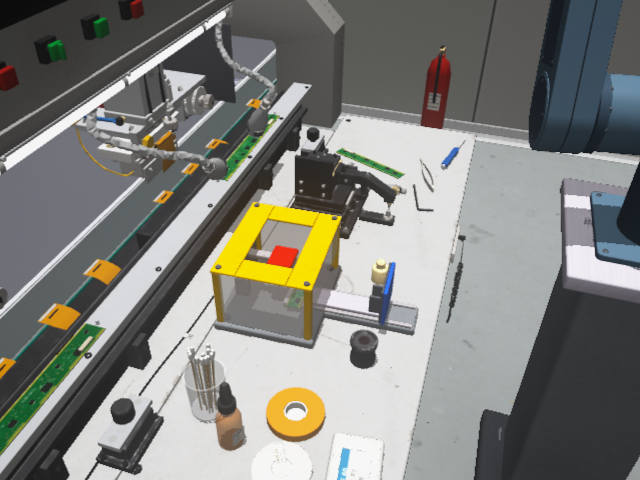

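The top view shows the yellow guard around (309,188), the red pad at (310,193), the blue plate edge at (310,282), the weight at (356,269) and the loupe at (263,273). The side view agrees, with the carrier out.

```bash
cat > h.py <<'E'
from bench import robot
import numpy as np, cv2
from scipy.spatial.transform import Rotation as R
def rays(d,uv):
    uv=np.atleast_2d(np.asarray(uv,float)); f=d["img"].shape[0]/2/np.tan(np.radians(d["fovy"]/2))
    v=np.c_[(uv-[d["cx"],d["cy"]])/f,np.ones(len(uv))]
    return v@R.from_euler("xyz",d["orientation"]).as_matrix().T
def onplane(d,uv,z):
    r=rays(d,uv); e=np.array(d["eye"]); return e+r*((z-e[2])/r[:,2])[:,None]
def tri(a,ua,b,ub):
    ra=rays(a,ua)[0];rb=rays(b,ub)[0];ea=np.array(a["eye"]);eb=np.array(b["eye"])
    s=np.linalg.lstsq(np.c_[ra,-rb],eb-ea,rcond=None)[0]
    p,q=ea+s[0]*ra,eb+s[1]*rb; return (p+q)/2,np.linalg.norm(p-q)
HSV={"yellow":((25,150,100),(35,255,255)),"red":((0,170,80),(8,255,255)),"blue":((108,150,60),(125,255,255))}
def blob(d,c,roi):
    x0,x1,y0,y1=roi; m=np.zeros((480,640),np.uint8)
    m[y0:y1,x0:x1]=cv2.inRange(cv2.cvtColor(d["img"],cv2.COLOR_BGR2HSV),*HSV[c])[y0:y1,x0:x1]
    return max(cv2.findContours(m,cv2.RETR_CCOMP,cv2.CHAIN_APPROX_NONE)[0],key=cv2.contourArea), m
E
python3 - <<'E'
from h import *
t=robot.get_image("top"); s=robot.get_image("side")
def box(c): return cv2.boxPoints(cv2.minAreaRect(c))
c,m=blob(t,"yellow",(220,400,130,250)); P=onplane(t,box(c),108)
print("guard corners\n",P.round(1),"sides",[np.linalg.norm(P[i]-P[(i+1)%4]).round(1) for i in range(4)],"mid",P.mean(0).round(1))
h=max([k for k in cv2.findContours(255-m,cv2.RETR_CCOMP,cv2.CHAIN_APPROX_NONE)[0] if cv2.contourArea(k)<8000],key=cv2.contourArea)
P=onplane(t,box(h),108); print("window\n",P.round(1),"mid",P.mean(0).round(1))
c,_=blob(t,"red",(280,340,170,215)); P=onplane(t,box(c),84); print("red",box(c).round(1).tolist(),P.mean(0).round(1))
rt=box(c).mean(0); c,_=blob(s,"red",(240,330,220,290)); print("red tri",tri(t,rt,s,box(c).mean(0)))
c,_=blob(t,"blue",(270,350,260,300)); b=box(c); P=onplane(t,b,80); print("blue",b.round(1).tolist(),"\n",P.round(1),P.mean(0).round(1))
c,_=blob(s,"blue",(360,410,240,340)); k=c[:,0]; print("blue side ext",k[k[:,1].argmin()],k[k[:,1].argmax()],k[k[:,0].argmin()],k[k[:,0].argmax()])
print("weight",onplane(t,(356,269),38).round(),"loupe",onplane(t,(263,273),40).round())
g=onplane(s,[(259,204),(341,216),(311,283),(212,269)],108); print("guard side view\n",g.round(1),g.mean(0).round(1))
E
```

```text
guard corners
 [[634.  437.5 108. ]
 [639.5 270.7 108. ]
 [500.3 268.  108. ]
 [495.3 431.5 108. ]] sides [np.float64(166.9), np.float64(139.2), np.float64(163.6), np.float64(138.8)] mid [567.3 351.9 108. ]
window
 [[493.6 433.1 108. ]
 [635.7 439.3 108. ]
 [641.3 269.  108. ]
 [498.7 266.2 108. ]] mid [567.3 351.9 108. ]
red [[298.0, 183.0], [320.0, 183.0], [320.0, 201.0], [298.0, 201.0]] [565.3 352.2  84. ]
red tri (array([565.20447899, 352.1704079 ,  81.84683781]), np.float64(1.0210888288239865))
blue [[291.0, 281.0], [329.0, 281.0], [329.0, 283.0], [291.0, 283.0]] 
 [[411.  378.1  80. ]
 [412.9 313.3  80. ]
 [409.5 313.2  80. ]
 [407.6 378.   80. ]] [410.2 345.7  80. ]
blue side ext [392 263] [384 294] [384 290] [394 266]
weight [[436. 264.  38.]] loupe [[424. 430.  40.]]
guard side view
 [[629.8 275.  108. ]
 [502.2 265.7 108. ]
 [499.  422.5 108. ]
 [631.8 437.  108. ]] [565.7 350.1 108. ]
```

Measured:
- **Guard:** sides come out at 139 x 165 mm against 140 x 170, with the middle at (567,352) and yaw about 0.033.
- **Pad:** z is about 82 against the expected 84.
- **Plate face:** about 160 mm in front of the window, so the travel is about 0.03.

These all fit, so I'll shut the fingers and push.

Run:
```python
from h import *
O=[np.pi,0,0.034]
robot.move_gripper(0.0)
p=robot.current_tcp_pos(); robot.move_linear([p[0],p[1],300])
robot.move_ptp([372,345.5,300],O); print(robot.current_qpos())
robot.move_linear([372,345.5,120]); robot.move_linear([372,345.5,50],speed=80)
print(robot.current_tcp_pos(),robot.current_contact_force(),robot.current_t())
d=np.array([np.cos(.034),np.sin(.034),0])
a=np.array([372,345.5,50])
r=robot.move_linear(a+80*d,speed=35,f_stop=15)
print(r,robot.current_tcp_pos(),robot.current_contact_force(),robot.current_t())
cv2.imwrite("pics/top1.png",robot.get_image("top")["img"][120:360,160:480])
```

```text
[ 5.27326326e-01  1.38373449e-01  1.48895320e+00 -2.00389378e-04
  1.51427421e+00  2.06507612e+00]
[372.37255204 345.72057978  50.41133652] [-0.76127276 -0.1387897   0.35483177] 7.8
True [438.53112718 347.6742936   49.35716444] [ 0.31419892 -0.14717804 -0.82167636] 9.525
```

View pics/top1.png

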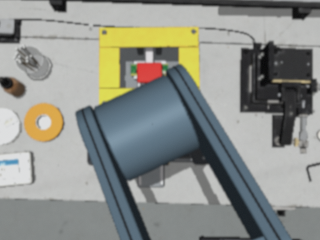

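The arm hides the plate in this view. The stop came at TCP x=438.5 against about 440 expected. I'll push once more to confirm the hard stop, then retreat and look.

Run:
```python
from h import *
d=np.array([np.cos(.034),np.sin(.034),0]); a=np.array([372,345.5,50])
p=np.array(robot.current_tcp_pos())
r=robot.move_linear(p+12*d,speed=15,f_stop=25)
print(r,robot.current_tcp_pos(),robot.current_contact_force())
robot.sleep(.3); print(robot.current_tcp_pos(),robot.current_contact_force())
robot.move_linear(a+45*d,speed=80); robot.move_linear(a+45*d+[0,0,150])
print(robot.current_t(),robot.current_contact_force())
t=robot.get_image("top");s=robot.get_image("side")
cv2.imwrite("pics/side2.png",s["img"][150:390,160:480].repeat(2,0).repeat(2,1))
try:
    c,_=blob(s,"blue",(300,410,220,340)); k=c[:,0]; print("blue side",k[k[:,1].argmin()],k[k[:,1].argmax()],k[k[:,0].argmin()],k[k[:,0].argmax()])
    print(onplane(s,k[k[:,1].argmin()],80))
except Exception as e: print(e)
```

```text
True [438.12271519 347.41916571  48.3844841 ] [0.33692761 0.14102038 0.12980675]
[437.77551788 347.27540678  48.00281477] [ 0.97774956  0.31371164 -0.09001842]
12.0 [-1.01639065 -0.33561892 -0.22274781]
blue side [363 258] [353 288] [353 286] [364 264]
[[453.82592991 317.92057017  80.        ]]
```

View pics/side2.png

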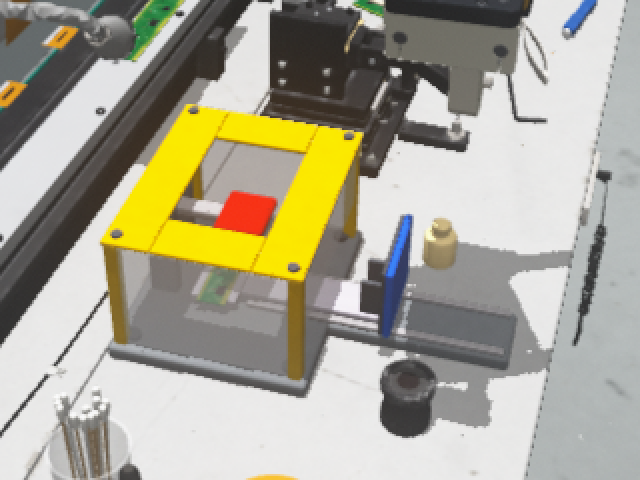

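The side view shows the blue plate at the inner end, with its top far corner at pixel (363,258), x≈454, which is where home should put it. The 25 N push did not move it further. The weight and loupe are still standing and the guard is untouched. Next I'll check the travel in numbers and hover the fingertips just above the window.

Run:
```python
from h import *
s=robot.get_image("side"); print("travel",(onplane(s,(363,258),80)-onplane(s,(392,263),80)).round(1))
p=np.array(robot.current_tcp_pos()); O=[np.pi,0,0.034]
robot.move_linear([563.5,352,p[2]],O); robot.move_linear([563.5,352,116],speed=100)
print(robot.current_tcp_pos(),robot.current_eef_rot(),robot.current_contact_force(),robot.current_t())
w=robot.get_image("wrist"); cv2.imwrite("pics/w3.png",w["img"])
s=robot.get_image("side"); cv2.imwrite("pics/side3.png",s["img"][150:390,160:480].repeat(2,0).repeat(2,1))
```

```text
travel [[42.   2.1  0. ]]
[563.97528234 352.24485995 116.7791476 ] [-3.14109211e+00 -1.26776702e-03  3.40611736e-02] [-0.73439938 -0.18803238 -0.40609852] 14.2583
```

View pics/side3.png

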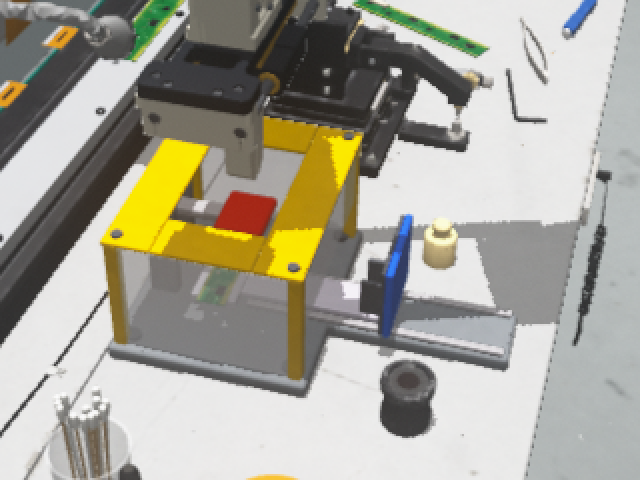

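View pics/w3.png

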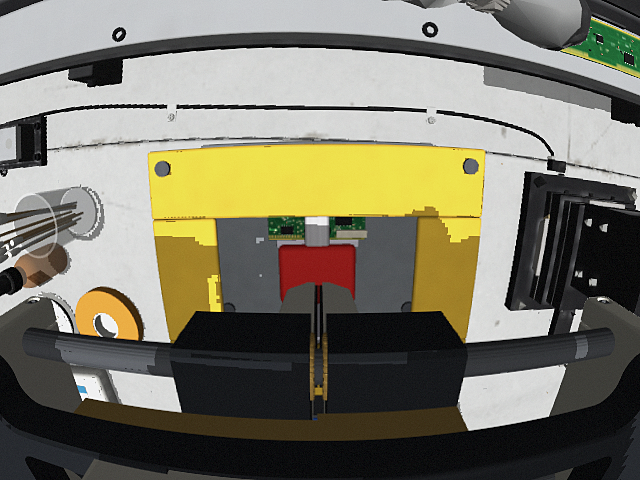

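In both views the closed fingertips are over the pad: side crop tip at (245,177), pad at (246,213); wrist view fingers at column 318, pad at 317. There is wide clearance to the window's edges. The carrier still looks home, with about 42 mm of travel seen. Pressing now.

Run:
```python
from h import *
robot.move_linear([563.5,352,92],speed=60)
print(robot.current_tcp_pos(),robot.current_contact_force())
r=robot.move_linear([563.5,352,60],speed=15,f_stop=20)
print(r,robot.current_tcp_pos(),robot.current_contact_force())
robot.sleep(.3); print(robot.current_tcp_pos(),robot.current_contact_force(),robot.current_t())
```

```text
[563.26422522 351.90454852  91.45161003] [-0.10546534 -0.01413304  0.11046814]
True [563.65509844 352.07043165  71.2132534 ] [-2.37442632 -1.6195979   9.34461555]
[563.64830867 352.06473489  71.46059116] [-2.62508927 -0.4115614   9.33338892] 16.6583
```

Run:
```python
from h import *
p=robot.current_tcp_pos()
r=robot.move_linear([p[0],p[1],p[2]-1.0],speed=5,f_stop=25)
for i in range(3):
    robot.sleep(.2); print(r,robot.current_tcp_pos(),robot.current_contact_force(),robot.current_t())
s=robot.get_image("side"); cv2.imwrite("pics/side4.png",s["img"][150:390,160:480].repeat(2,0).repeat(2,1))
```

```text
False [563.64698544 352.07853144  71.9482448 ] [-3.61532621 -2.01504369  9.61753732] 17.175
False [563.61029244 352.11451803  71.9641588 ] [-3.66037977 -2.58155703  9.27163284] 17.375
False [563.62032607 352.09204561  71.9497445 ] [-3.84398302 -1.37259849  9.757356  ] 17.575
```

View pics/side4.png

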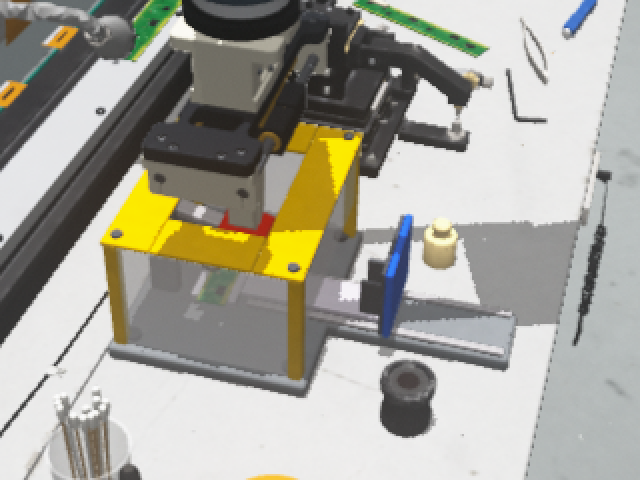

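The view shows the pad sunk under the fingertips through the window, with nothing touching the guard and the plate home. The arm yields about 1.4 mm under load, so the hold is only around 9.6 N, near the spring force. I'll press on against the stop for margin.

Run:
```python
from h import *
p=robot.current_tcp_pos()
for z in (69.5,68.5,67.5,66.5):
    r=robot.move_linear([563.6,352.1,z],speed=5); robot.sleep(.3)
    f=robot.current_contact_force(); print(z,r,np.round(robot.current_tcp_pos(),2),np.round(f,1),robot.current_t())
    if f[2]>18: break
```

```text
69.5 False [563.75 352.09  71.09] [-3.8 -2.2  9.6] 18.2667
68.5 False [563.78 352.11  70.79] [-4.9 -2.5 13.5] 18.9167
67.5 False [563.84 352.13  70.68] [-5.9 -3.2 17.1] 19.5667
66.5 False [563.88 352.18  70.53] [-7.9 -3.4 21.2] 20.2167
```

The force rises from 9.6 to 21 N with hardly any motion (71.1 to 70.5 mm), so the lever is on its stop. Handing in.

Run:
```python
from h import *
robot.sleep(.4); print(np.round(robot.current_tcp_pos(),2),np.round(robot.current_contact_force(),1),robot.current_t())
robot.hand_in()
```

```text
[563.89 352.17  70.5 ] [-8.  -3.6 22. ] 20.6167
the job is handed in; nothing more can be done
```

I pushed the carrier home with shut fingers on the outside of the blue plate, then pressed the lever pad down through the guard window. I handed in at 20.6 s while still holding it down; no verdict is reported.

- **Carrier:** A repeat push stopped at 25 N with no further travel. The images show about 42 mm of travel. The plate's inner top corner is at x≈454, where home puts it, to about 2 mm.
- **Lever:** The force rose from 9.6 N to 22 N while the fingertips sank only 0.6 mm more, so the lever is on its stop. The hold is steady at about 22 N, with 8 N sideways. I had no direct reading of the lever angle.
- **First hold:** At 9–10 N it was only at the spring force, because the arm yields about 1.4 mm under load, so I pressed further before handing in.
- **Surroundings:** The last picture, taken before that final press, shows the weight and loupe standing as before and the fingers clear of the guard. I saw no sign of guard contact in the force readings.

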